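# Make up the steriliser load on the spring scale

## Task

Make up a load for the steriliser: take steel instrument boxes from the sloping rack and set them gently, lying flat on their undersides, on the raised pan of the spring scale until its pointer comes to rest between the two arms of the dark fork on the scale's mast. Boxes that are not needed stay on, or go back to, the rack; do not drop boxes onto the pan, do not push the pan down to its stop, and leave the blue cups and the bottle alone.

Things in the scene. Friction and masses are not known exactly. Their poses are not given: they have to be found in the camera images.
- deep_a: One of two identical deep boxes: closed stainless steel box, 80 mm long (x) by 40 mm wide (y) by 40 mm high (z), flat lid, about 300 g; it sinks the pan about 24 mm. Origin at the centre of its underside, z out of its lid. It starts on the sloping rack, its length up the slope, so that its z leans 35 degrees towards the robot; its place among the four varies.
- deep_b: One of two identical deep boxes: closed stainless steel box, 80 mm long (x) by 40 mm wide (y) by 40 mm high (z), flat lid, about 300 g; it sinks the pan about 24 mm. Origin at the centre of its underside, z out of its lid. It starts on the sloping rack, its length up the slope, so that its z leans 35 degrees towards the robot; its place among the four varies.
- shallow_a: One of two identical shallow boxes: closed stainless steel box, 80 mm long (x) by 40 mm wide (y) by 20 mm high (z), flat lid, about 150 g; it sinks the pan about 12 mm. Origin at the centre of its underside, z out of its lid. It starts on the sloping rack, its length up the slope, so that its z leans 35 degrees towards the robot; its place among the four varies.
- shallow_b: One of two identical shallow boxes: closed stainless steel box, 80 mm long (x) by 40 mm wide (y) by 20 mm high (z), flat lid, about 150 g; it sinks the pan about 12 mm. Origin at the centre of its underside, z out of its lid. It starts on the sloping rack, its length up the slope, so that its z leans 35 degrees towards the robot; its place among the four varies.
- rack: Fixed metal rack left or right of the scale: a board 320 mm wide (y) sloping down at 35 degrees to the robot's side (-x), where a 12 mm lip stops the boxes, four abreast 76 mm apart. A 12 mm thick rail along y passes over them, its axis 185 mm up and 14 mm to -x of the origin: no room for a gripper straight above. Origin on the table; board surface 62 mm above it.
- pan_top (a point): Centre of the top of the scale's pan: a level steel plate without rim, 70 mm (x) by 200 mm (y), 5 mm thick, that slides straight down on a spring. Two boxes fit end to end along y; boxes can be stacked. Empty, it is 140 mm above the table. The white scale base under it (110 x 200 mm, 45 mm high) is fixed.
- pan (a joint): How far the pan has sunk, in m: 0 empty, growing downwards, lower stop at 0.085. About 8 mm per 100 g, wherever on the pan the load lies.
- pointer (a point): Middle of the tip of the pan's pointer, a dark steel blade 4 mm thick that sticks out of the pan's +y end, 138 mm from the pan's centre; it sinks with the pan.
- index: Fixed dark fork at the scale's +y end: two level arms, one above the other, 20 mm apart inside, above and below the pointer's target height, which varies. Origin midway between the arms; the pointer's tip passes through it as the pan sinks. The white mast on its -x side is 46 mm wide, its top 165 mm above the table.
- cup_a: Blue plastic cup, 68 mm across, 70 mm high, loose; origin at the centre of its foot. Not to be disturbed.
- cup_b: Second blue plastic cup, the same as cup_a. Not to be disturbed.
- bottle: White bottle, 60 mm across, 150 mm high, loose; origin at the centre of its foot. Not to be disturbed.
Not all that is in view belongs to the job. Leave any pink look-alike of the deep_a alone.

How it is judged:
By the outcome, as a careful person would: the job done as asked, in the order asked, and still so for the second after the job is handed in, with the robot touching nothing.
It also fails if it takes over 64 s, if anything falls off the work surface, if the arm or the gripper's body presses on something with over 40 N, if the wrist force passes 120 N, or if a joint passes its speed limit or range.

## Robot

A 6-joint arm with a two-finger parallel gripper is mounted at the origin on the work surface. World frame = base frame: x ahead of the robot, y to its left, z up, the work surface at z = 0. Lengths are in m, angles in degrees, forces in N, time in s.
With the tool pointing down it reaches from about 0.375 to 0.9 m from the base axis. Payload 3.1 kg.
Tool frame: the origin (TCP) lies on the centre line of the jaws, within the pads' length; the fingertips stand 8 mm ahead of it and the grasp point (between the pads) lies 11 mm behind it (bot.tip_extent is the distance from the TCP to the fingertips, in m); z points along the fingers, y is the line along which they close (so a half turn about z gives the same grasp; the last joint's range is limited). The gripper opens to 87 mm and grips with 3 to 60 N. Pads are 19 mm wide; open, the fingers measure 117 mm over their backs; the gripper's body (75 mm by 190 mm) begins 51 mm behind the grasp point.
Start: joints at [-81.274, 30.224, 82.088, -0, 67.689, -10.227], TCP at [0.203, -0.591, 0.231] pointing down, gripper open.
Joint ranges: [-176.69, 176.69], [-43.24, 126.21], [12.49, 139.97], [-82, 262], [0, 151.66], [-163.58, 163.58]. Speed limits (degrees/s): [159.86, 159.86, 180, 180, 180, 180].

## Interface

Orientations are given as a 3x3 rotation matrix whose columns are the frame's x, y, z axes.
In Python, from rig import bot, vision, workorder gives the robot as it stands.
- The arm moves only by the shell command python3 -m handwheel 'ROWS'. ROWS is JSON, a list of rows, each an object with "delta_rot": the turn, a rotation vector about the tool's x, y, z in rad, a list of three; "xyz": the shift along the tool's x, y, z in mm, a list of three; "hand": the closure, from -1 (fully open) to 1 (shut). A call has exactly 5 rows; each row is the pose to reach, as a shift and turn from the pose commanded when the call began, along the tool's axes at that moment; what a row does not reach only later rows make up. A row lasts 1/8 s, in which the tool goes at most 62.5 mm and 10.7 degrees, less where a joint would pass 70% of its speed; a pose out of reach is approached as far as the arm can. A call with a gripper value outside its range is refused whole. The fingers move at their own pace and stop on an object; the grip force is fixed at half the most. Time passes only in rows, so rows that repeat a pose let the fingers close, or fill a call up. It gives the time, the measured TCP pose, the force, the opening and the grip force at its end, in the units of the state.
- bot.read_state(): the state, without advancing time (a new reading comes with each control period).
- vision.capture(name): name is "scene" or "side" or "wrist"; returns the picture (400x640x3 uint8, red, green, blue); there is no depth.
- vision.camera_model(name): a dict with "camera_matrix" (3x3 intrinsics, pixels), "camera_from_world" (4x4, takes a point from world to camera coordinates). Camera axes: x right, y up, looking along -z (the intrinsics and any distortion apply to the point x, -y, -z); pixel columns grow to the right and rows downward; lengths in m; the calibration is good to about 2 mm. A picture is of the moment at which its call begins: read the wrist's pose just before it. camera_model takes no time and is no camera call; for the wrist camera it gives the pose at the moment of the call.
- workorder.hand_in(): hands the job in; it is judged then, once.
The state is a dict: "time_s": time; "joint_positions": joint angles; "qvel": joint speeds; "tau": joint torques, N m; "position": TCP position; "tcp_rot": TCP orientation; "force": force on the tool from outside, world axes, zero at the start; "moment": the same for the moment, N m; "opening": opening from 0.0 (shut) to 1.0 (fully open); "grasp_force": force on a finger pad.
Only numpy, scipy, OpenCV 4.12 (cv2) and the standard library are available. Lean on these libraries where they do the work, as an engineer would, in place of code of your own. Each camera call takes 0.05 s, during which the arm holds its last target. There are 200 camera calls.

## Working session

There is one attempt and no reset: what is moved stays moved. The work goes in short steps, Python scripts to look and compute and a shell command to move; the robot and the scene stay as the last step left them, time stands still between calls to the robot, and variables do not carry over. Pictures are saved under pics/ and viewed, at most 10 in all, crops included, and the job is handed in when it is done.

```bash
mkdir -p pics; ls; python3 - <<'E'
from rig import bot, vision, workorder
import cv2,numpy as np
s=bot.read_state();print({k:np.round(v,3).tolist() for k,v in s.items()})
for n in("scene","side"):
    cv2.imwrite(f"pics/{n}0.png",vision.capture(n)[:,:,::-1])
    m=vision.camera_model(n);print(n,m["camera_matrix"],np.round(m["camera_from_world"],4), m.keys())
E
```

```text
pics
{'time_s': 0.0, 'joint_positions': [-81.273, 30.279, 82.157, -0.0, 67.688, -10.224], 'qvel': [0.047, -0.07, -0.037, 0.02, 0.025, -0.128], 'tau': [-0.0, -44.004, -17.659, 0.063, 0.058, -0.0], 'position': [0.203, -0.59, 0.23], 'tcp_rot': [[0.946, 0.325, -0.0], [0.325, -0.946, 0.002], [0.0, -0.002, -1.0]], 'force': [0.267, -0.693, 0.535], 'moment': [0.016, 0.021, 0.006], 'grasp_force': 0.0, 'opening': 1.002}
scene [[510.53546203   0.         329.20069581]
 [  0.         510.53546203 195.0596699 ]
 [  0.           0.           1.        ]] [[-0.8478  0.53   -0.0158  0.4092]
 [-0.4102 -0.6368  0.6528  0.2182]
 [ 0.336   0.5599  0.7574 -1.6263]
 [ 0.      0.      0.      1.    ]] dict_keys(['camera_matrix', 'camera_from_world'])
side [[374.41103374   0.         321.04492284]
 [  0.         374.41103374 200.97898474]
 [  0.           0.           1.        ]] [[ 0.9231 -0.3844  0.0091 -0.469 ]
 [ 0.2414  0.5978  0.7644 -0.2698]
 [-0.2993 -0.7035  0.6446 -0.9418]
 [ 0.      0.      0.      1.    ]] dict_keys(['camera_matrix', 'camera_from_world'])
```

View pics/scene0.png

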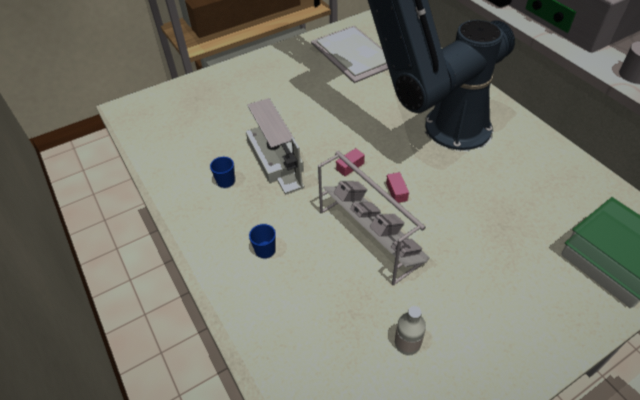

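View pics/side0.png

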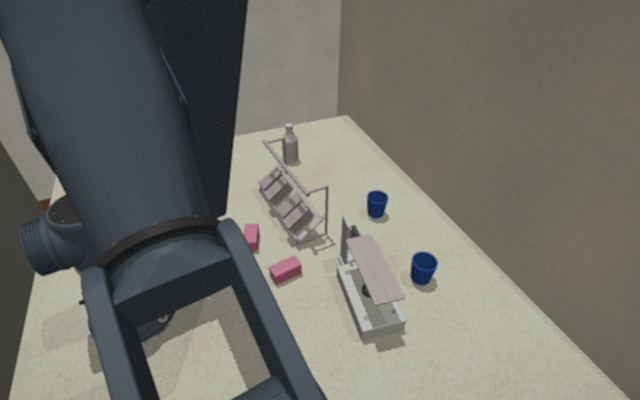

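Both views show the pan (scene ~(272,120), side ~(373,268)), the rack with four boxes (scene ~(375,215), side ~(290,205)), blue cups, the bottle and two pink look-alikes on the table (scene (350,161) and (397,187)). I'll enlarge the rack and scale.

```bash
python3 - <<'E'
import cv2,numpy as np
a=cv2.imread("pics/scene0.png")[90:285,235:440];b=cv2.imread("pics/side0.png")[130:340,240:420]
cv2.imwrite("pics/c1.png",cv2.resize(a,(615,585),interpolation=cv2.INTER_CUBIC))
cv2.imwrite("pics/c2.png",cv2.resize(b[:, :],(514,600),interpolation=cv2.INTER_CUBIC))
E
```

```text
(no output)
```

View pics/c1.png

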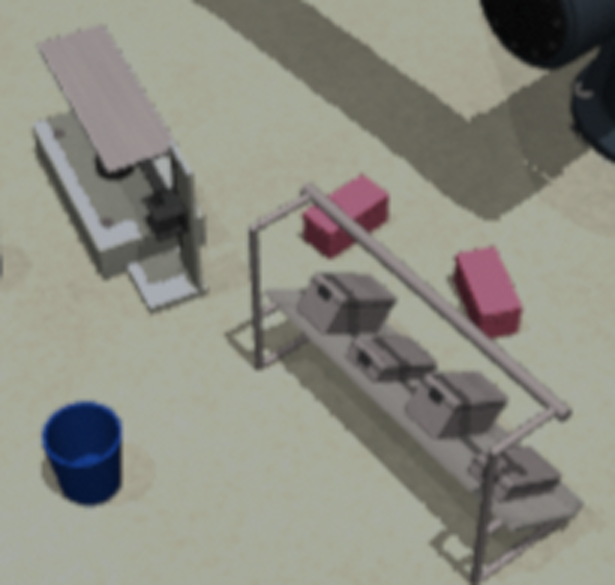

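View pics/c2.png

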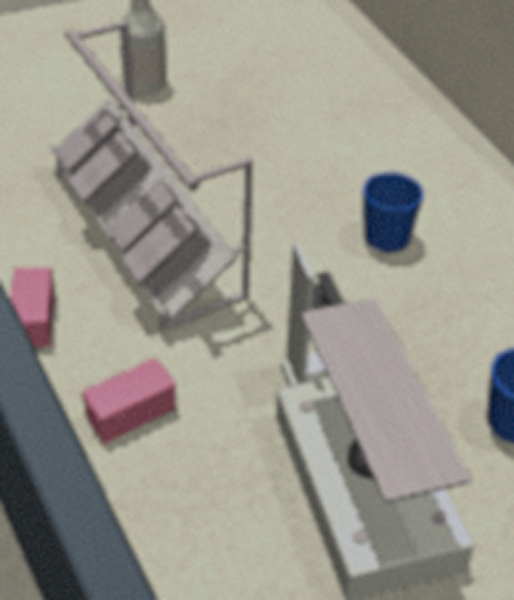

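Scene crop: the fork and pointer are at about (290,160) in the full image. The rack's boxes, starting nearest the scale, are deep (350,190), shallow (365,209), deep (387,224) and shallow (410,247). The pink boxes lie on the table in front and stay there. Next I'll compute the geometry.

```bash
cat > h.py <<'E'
import numpy as np
from rig import vision
def ray(n,uv):
    m=vision.camera_model(n);K=m["camera_matrix"];T=np.array(m["camera_from_world"])
    d=np.linalg.inv(K)@[uv[0],uv[1],1];d=np.array([d[0],-d[1],-d[2]])
    R=T[:3,:3];return -R.T@T[:3,3],R.T@d
def onz(n,uv,z):
    o,d=ray(n,uv);return o+d*(z-o[2])/d[2]
def tri(a,b):
    o1,d1=ray("scene",a);o2,d2=ray("side",b)
    A=np.c_[d1,-d2];t=np.linalg.lstsq(A,o2-o1,rcond=None)[0]
    p,q=o1+d1*t[0],o2+d2*t[1];return (p+q)/2,np.linalg.norm(p-q)
def proj(n,p):
    m=vision.camera_model(n);T=np.array(m["camera_from_world"]);c=T[:3,:3]@p+T[:3,3]
    u=m["camera_matrix"]@[c[0],-c[1],-c[2]];return u[:2]/u[2]
E
python3 - <<'E'
from h import *
np.set_printoptions(precision=4,suppress=True)
S=lambda x,y:(235+x/3,90+y/3)
D=lambda x,y:(240+x/2.857,130+y/2.857)
for nm,c in dict(railA=(308,188),railB=(565,410)).items(): print(nm,onz("scene",S(*c),.185))
for nm,c in dict(railA=(195,185),railB=(70,35)).items(): print(nm,"side",onz("side",D(*c),.185))
print("pan scene",*[onz("scene",S(*c),.14) for c in((38,45),(103,27),(172,147),(108,170))])
print("pan side",*[onz("side",D(*c),.14) for c in((305,315),(375,301),(468,480),(388,497))])
for nm,c in dict(cup1=(84,485),).items(): print(nm,onz("scene",S(*c),0))
print("cups/bottle",*[onz("scene",c,0) for c in((225,183),(263,253),(410,350))])
print("pinks",*[onz("scene",c,0.04) for c in((352,157),(397,183))])
print("mast top side",onz("side",D(296,248),.165))
E
```

```text
railA [0.4855 0.0507 0.185 ]
railB [0.4517 0.3518 0.185 ]
railA side [0.4881 0.0455 0.185 ]
railB side [0.454  0.3469 0.185 ]
pan scene [ 0.575  -0.2982  0.14  ] [ 0.5089 -0.288   0.14  ] [ 0.5363 -0.1001  0.14  ] [ 0.5995 -0.1051  0.14  ]
pan side [ 0.5318 -0.1067  0.14  ] [ 0.5969 -0.1146  0.14  ] [ 0.5715 -0.3079  0.14  ] [ 0.5083 -0.2982  0.14  ]
cup1 [0.7438 0.094  0.    ]
cups/bottle [ 0.7268 -0.1806  0.    ] [0.7457 0.0977 0.    ] [0.5874 0.5093 0.    ]
pinks [ 0.381 -0.036  0.04 ] [0.3326 0.1167 0.04  ]
mast top side [ 0.5488 -0.0495  0.165 ]
```

```bash
python3 - <<'E'
from h import *
import cv2
for z in(.14,.12,.1,.08,.06,.04):
    p=np.array([.570,-.0655,z]);print(z,proj("scene",p).round(1),((proj("scene",p)-[235,90])*3).round(),((proj("side",p)-[240,130])*2.857).round())
a=cv2.imread("pics/scene0.png")[130:205,265:320];b=cv2.imread("pics/side0.png")[205:280,330:385]
cv2.imwrite("pics/c3.png",np.hstack([cv2.resize(x,(400,545),interpolation=cv2.INTER_CUBIC) for x in(a,b)]))
E
```

```text
0.14 [287.7 151.1] [158. 183.] [323. 273.]
0.12 [288.3 156.5] [160. 199.] [322. 289.]
0.1 [288.8 161.6] [161. 215.] [320. 304.]
0.08 [289.4 166.7] [163. 230.] [319. 319.]
0.06 [289.9 171.7] [165. 245.] [318. 333.]
0.04 [290.4 176.6] [166. 260.] [317. 347.]
```

View pics/c3.png

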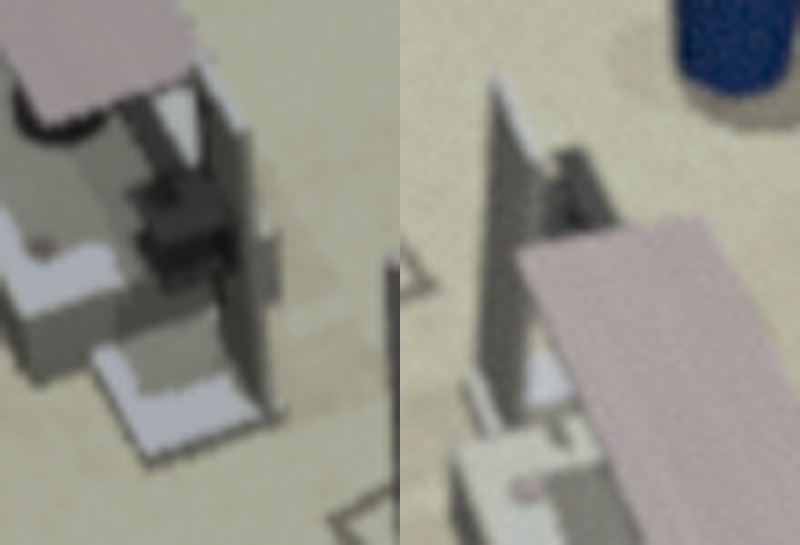

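The fork's middle comes out at z≈0.09, so the target sink is about 36–48 mm. A deep box is needed in either case. I'll write a helper that converts a target pose to row units.

```bash
cat >> h.py <<'E'
from rig import bot
from scipy.spatial.transform import Rotation as Ro
u=lambda a:np.array([np.cos(np.radians(a)),np.sin(np.radians(a)),0])
RY=6.4; RO=np.array([.4838,.2003,0]); UP=np.array([0,0,1.])
xr=u(RY); yr=u(RY+90)
def tool(yaw,tilt):   # tool x heading yaw, z down tilted towards +x
    x,y=u(yaw),-u(yaw+90);t=np.radians(tilt)
    z=np.sin(t)*x-np.cos(t)*UP;return np.c_[np.cross(y,z),y,z]
def slope(s,y,h):     # point on rack: s up slope, y along, h normal
    c,n=np.cos(np.radians(35)),np.sin(np.radians(35))
    return RO+(s*c-h*n)*xr+y*yr+(.062+s*n+h*c)*UP
PC=np.array([.5535,-.2025,0]); PY=-7.1
def panp(y,z,x=0): return PC+u(PY)*x+u(PY+90)*y+UP*z
def delta(p,R,st=None,base=None):
    if base is None:
        s=bot.read_state();base=(np.array(s["position"]),np.array(s["tcp_rot"]))
    p0,R0=base
    print("xyz",(R0.T@(p-p0)*1000).round(1).tolist(),"rot",Ro.from_matrix(R0.T@R).as_rotvec().round(4).tolist(),"world",np.round(p,4).tolist())
    return p,R
E
python3 - <<'E'
from h import *
a=delta(np.array([.46,-.2,.36]),tool(6.4,0))
b=delta(slope(-.01,-.114,.12),tool(6.4,35),base=a)
E
```

```text
xyz [370.0, -286.1, -129.7] rot [-0.0019, -0.0001, 0.2191] world [0.46, -0.2, 0.36]
xyz [-8.7, -281.2, 205.4] rot [-0.0, 0.6109, 0.0] world [0.42, 0.0784, 0.1546]
```

```bash
python3 -m handwheel '[{"xyz":[46,-36,-16],"delta_rot":[0,0,0],"hand":-0.38},{"xyz":[92,-71,-32],"delta_rot":[0,0,0],"hand":-0.38},{"xyz":[138,-107,-48],"delta_rot":[0,0,0],"hand":-0.38},{"xyz":[184,-143,-64],"delta_rot":[0,0,0],"hand":-0.38},{"xyz":[230,-178,-80],"delta_rot":[0,0,0],"hand":-0.38}]'
python3 -m handwheel '[{"xyz":[46,-36,-16],"delta_rot":[0,0,0.07],"hand":-0.38},{"xyz":[92,-71,-32],"delta_rot":[0,0,0.15],"hand":-0.38},{"xyz":[140,-108,-50],"delta_rot":[0,0,0.219],"hand":-0.38},{"xyz":[140,-108,-50],"delta_rot":[0,0,0.219],"hand":-0.38},{"xyz":[140,-108,-50],"delta_rot":[0,0,0.219],"hand":-0.38}]'
python3 - <<'E'
from h import *
import cv2
delta(slope(-.01,-.114,.12),tool(6.4,35))
cv2.imwrite("pics/w1.png",vision.capture("wrist")[:,:,::-1])
print(np.array(vision.camera_model("wrist")["camera_from_world"]).round(3), bot.read_state()["joint_positions"])
for p in([.57,-.0655,.1375],[.57,-.0655,.095],slope(0,-.114,0),[.555,-.2,.14]):print(proj("wrist",np.array(p)))
E
```

```text
time_s: 0.72
position: [0.3634, -0.3461, 0.3108]
tcp_rot: [[0.946, 0.324, -0.0], [0.324, -0.946, 0.001], [0.0, -0.001, -1.0]]
force: [0.1, -0.4, 0.2]
opening: 0.695
grasp_force: 0.0
time_s: 1.35
position: [0.4597, -0.2002, 0.3601]
tcp_rot: [[0.994, 0.113, -0.001], [0.113, -0.994, -0.0], [-0.001, -0.0, -1.0]]
force: [0.5, -0.1, -0.0]
opening: 0.691
grasp_force: 0.0
xyz [-7.7, -281.3, 205.6] rot [-0.0006, 0.6121, 0.0014] world [0.42, 0.0784, 0.1546]
[[ 0.112 -0.994 -0.    -0.251]
 [ 0.955  0.107 -0.277 -0.347]
 [ 0.275  0.03   0.961 -0.634]
 [ 0.     0.     0.     1.   ]] [-3.63876863e+01  1.26420528e+01  8.89797777e+01 -3.90397480e-02
  7.84680153e+01  4.72321551e+01]
[209.40081252  63.06767967]
[220.7423101  67.9100982]
[119.0703654  113.29945954]
[325.39496769  90.75981758]
```

View pics/w1.png

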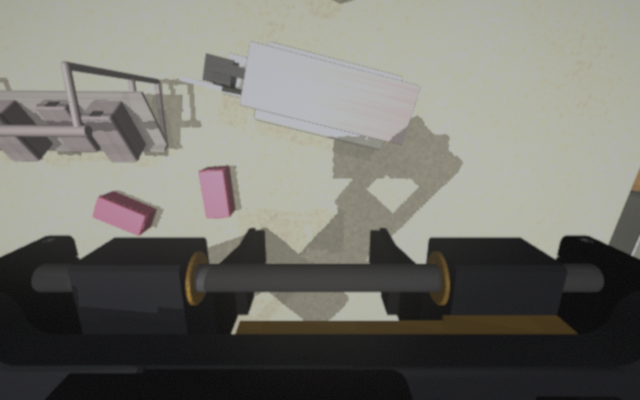

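Wrist view: pan centred at (328,92) as predicted, fork at (223,70), rack and box 1 near (115,132). The geometry holds, so I'll go to the pre-grasp pose at box 1.

```bash
python3 -m handwheel '[{"xyz":[-8,-60,10],"delta_rot":[0,0.15,0],"hand":-0.38},{"xyz":[-15,-118,30],"delta_rot":[0,0.3,0],"hand":-0.38},{"xyz":[-20,-174,55],"delta_rot":[0,0.45,0],"hand":-0.38},{"xyz":[-20,-228,86],"delta_rot":[0,0.6,0],"hand":-0.38},{"xyz":[-20,-281,118],"delta_rot":[0,0.611,0],"hand":-0.38}]'
python3 - <<'E'
from h import *
import cv2
delta(slope(-.01,-.114,.12),tool(6.4,35))
cv2.imwrite("pics/w2.png",vision.capture("wrist")[:,:,::-1])
print(bot.read_state()["joint_positions"])
for h in(0,.04):
  for p in [slope(s,y,h) for y in(-.134,-.094) for s in (-.05,.03)]:print(h,proj("wrist",p).round())
E
```

```text
time_s: 2.02
position: [0.4115, 0.0627, 0.2506]
tcp_rot: [[0.813, 0.105, 0.573], [0.086, -0.995, 0.06], [0.576, 0.0, -0.818]]
force: [3.0, 1.5, 0.2]
opening: 0.693
grasp_force: 0.0
xyz [-47.0, -14.8, 84.3] rot [0.0042, -0.0026, -0.0055] world [0.42, 0.0784, 0.1546]
[-15.4985167    4.24118189 134.62994141  55.32283023  15.52270566
  17.34771412]
0 [330. 233.]
0 [331. 171.]
0 [299. 233.]
0 [297. 171.]
0.04 [331. 247.]
0.04 [332. 178.]
0.04 [296. 247.]
0.04 [295. 178.]
```

View pics/w2.png

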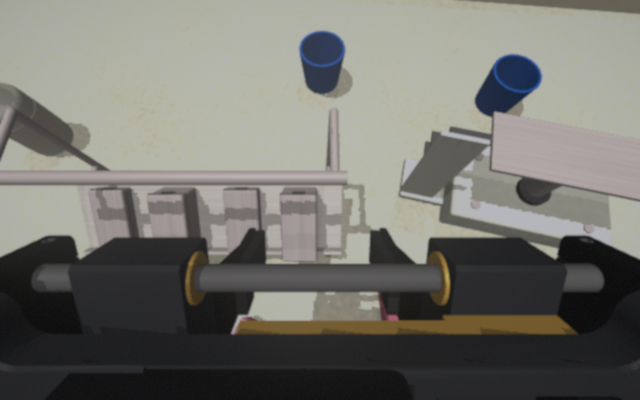

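Wrist view: the four lids are at columns 300 (deep), 242 (shallow), 172 (deep) and 111 (shallow), about row 220. The arm was still settling when this was taken. Near box 1 joints 3 and 5 come close to their limits, so I'll use the deep third box, which is farther out, with a 25° tilt that still clears the rail.

```bash
python3 - <<'E'
from h import *
s=bot.read_state();print(np.round(s["position"],4))
R=tool(6.4,25);g=slope(-.025,.038,.02)
delta(g-.1*R[:,2],R)
E
```

```text
[0.4033 0.0713 0.2448]
xyz [-34.4, -156.3, 87.5] rot [-0.0107, -0.1626, -0.0005] world [0.4058, 0.2298, 0.1547]
```

```bash
python3 -m handwheel '[{"xyz":[-10,-55,15],"delta_rot":[0,-0.08,0],"hand":-0.38},{"xyz":[-20,-110,40],"delta_rot":[-0.01,-0.163,0],"hand":-0.38},{"xyz":[-34,-156,75],"delta_rot":[-0.01,-0.163,0],"hand":-0.38},{"xyz":[-34,-156,87],"delta_rot":[-0.01,-0.163,0],"hand":-0.38},{"xyz":[-34,-156,87],"delta_rot":[-0.01,-0.163,0],"hand":-0.38}]'
python3 - <<'E'
from h import *
import cv2
vision.capture("wrist");vision.capture("wrist")
R=tool(6.4,25);g=slope(-.025,.038,.02)
delta(g,R)
M=vision.camera_model("wrist");
cv2.imwrite("pics/w3.png",vision.capture("wrist")[:,:,::-1])
print(np.round(bot.read_state()["joint_positions"],1))
for h in(0,.04):
  for p in [slope(s,y,h) for y in(.018,.058) for s in (-.065,.015)]:print(h,proj("wrist",p).round())
print(proj("wrist",np.array([.4868,.048,.185])),proj("wrist",np.array([.453,.349,.185])))
E
```

```text
time_s: 2.7
position: [0.4107, 0.161, 0.1934]
tcp_rot: [[0.897, 0.101, 0.43], [0.095, -0.995, 0.037], [0.431, 0.008, -0.902]]
force: [0.8, -0.6, 0.2]
opening: 0.687
grasp_force: 0.0
xyz [-14.3, -69.3, 135.0] rot [0.0097, -0.0077, -0.0018] world [0.4478, 0.2345, 0.064]
[  7.7  15.  127.5  -5.2  12.   96.4]
0 [272. 227.]
0 [267. 158.]
0 [236. 227.]
0 [226. 158.]
0.04 [267. 248.]
0.04 [260. 172.]
0.04 [226. 248.]
0.04 [214. 172.]
[512.70135084 143.59776238] [ 16.86375862 145.14096529]
```

View pics/w3.png

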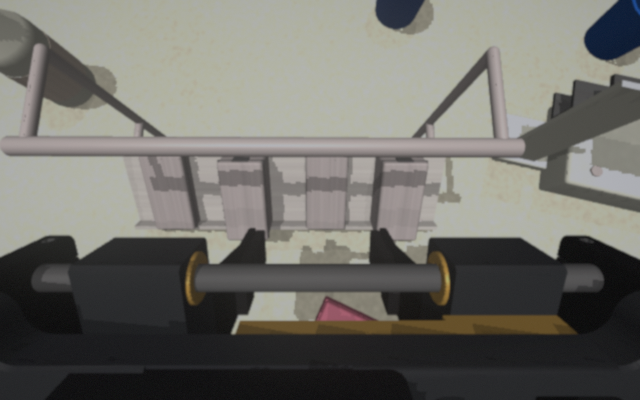

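The arm isn't at its target yet because the wrist limited its speed. Rail ends are at (4,145) and (525,148), so the rack centre is confirmed. Box 3's lid is at columns 218–268 with its lower edge at row 237, which puts its centre at s≈-0.015. I'll check joint feasibility with a simple fitted kinematic model.

```bash
cat > kin.py <<'E'
from h import *
from scipy.optimize import least_squares
def Rz(a):return Ro.from_euler('z',a,degrees=True).as_matrix()
def Rb(a):return Ro.from_euler('y',a,degrees=True).as_matrix()
def fk(q,P):
    a1,a2,h,L,d,a0=P
    B=Rz(q[0]);F=B@Rb(q[1]+q[2]);W=F@Rz(q[3])@Rb(q[4])
    p=B@np.array([a0,d,h])+B@Rb(q[1])@[0,0,a1]+F@[0,0,a2]+W@[0,0,L]
    return p,W@Rz(q[5]+90)
Q=[([-81.273,30.279,82.157,0,67.688,-10.224],[.203,-.590,.230]),([-36.388,12.642,88.98,-.039,78.468,47.232],[.4597,-.2002,.3601]),]
P=np.array([.5126,.3848,.1,.165,.1115,0])
def ik(p,R,q0,P):
    lo=[-176,-43,12.5,-82,0,-163];hi=[176,126,140,262,151,163]
    def f(q):
        a,b=fk(q,P);return np.r_[(a-p)*10,Ro.from_matrix(b.T@R).as_rotvec()]
    s=least_squares(f,np.clip(q0,np.array(lo)+1,np.array(hi)-1),bounds=(lo,hi),x_scale=30);return s.x,s.cost
E
python3 - <<'E'
from kin import *
s=bot.read_state();q,p,R=s["joint_positions"],np.array(s["position"]),np.array(s["tcp_rot"])
Q.append((q,p));print(np.round(q,2),p.round(4))
r=least_squares(lambda P:np.r_[np.concatenate([fk(a,P)[0]-b for a,b in Q]),.02*(P[5])],P);P=r.x;print(P.round(4),r.fun.round(4))
print(R.round(3));print(fk(q,P)[1].round(3))
np.save("P.npy",P)
for y,h,n in((.035,.02,3),(.114,.011,4),(-.038,.011,2),(-.114,.02,1)):
  for t in(20,25,30,35):
    Rt=tool(6.4,t);g=slope(-.018,y,h)
    for d in(0,.08):
      x,c=ik(g-d*Rt[:,2],Rt,q,P);print(n,t,d,x.round(0),round(c,5))
E
```

```text
[  7.65  15.04 127.54  -5.22  12.03  96.37] [0.4098 0.1614 0.1931]
[ 0.5301  0.2798 -0.0418  0.0665  0.1098  0.0929] [-0.0006 -0.0048  0.0127 -0.0059  0.0021 -0.0075  0.0009  0.0033 -0.0052
  0.0019]
[[ 0.898  0.105  0.428]
 [ 0.098 -0.994  0.038]
 [ 0.43   0.008 -0.903]]
[[ 0.898  0.105  0.428]
 [ 0.098 -0.994  0.038]
 [ 0.43   0.008 -0.903]]
3 20 0 [ 15.  34. 127. -65.   2. 163.] 0.00088
3 20 0.08 [ 16.  23. 125. -15.  12. 113.] 0.0
3 25 0 [ 15.  34. 127. -65.   1. 163.] 0.00751
3 25 0.08 [ 16.  23. 128. -42.   6. 140.] 0.0
3 30 0 [ 15.  34. 127. -65.   1. 163.] 0.02066
3 30 0.08 [ 16.  23. 129. -65.   4. 163.] 0.00214
3 35 0 [ 15.  33. 127. -66.   0. 163.] 0.04037
3 35 0.08 [ 16.  23. 130. -65.   2. 163.] 0.01351
4 20 0 [ 24.  37. 121. -57.   7. 163.] 6e-05
4 20 0.08 [ 25.  27. 119. -23.  16. 129.] 0.0
4 25 0 [ 24.  37. 121. -57.   6. 163.] 0.0043
4 25 0.08 [ 25.  27. 121. -44.  11. 151.] 0.0
4 30 0 [ 24.  36. 121. -58.   5. 163.] 0.01517
4 30 0.08 [ 25.  27. 122. -57.   9. 163.] 0.00195
4 35 0 [ 23.  36. 121. -19.   0. 124.] 0.0347
4 35 0.08 [ 25.  27. 123. -57.   8. 163.] 0.01285
2 20 0 [  6.  34. 130. -73.   0. 163.] 0.00351
2 20 0.08 [  6.  23. 129.   1.   8.  89.] 0.0
2 25 0 [  6.  34. 130. -73.   0. 163.] 0.01367
2 25 0.08 [  6.  23. 132.  24.   0.  66.] 0.0
2 30 0 [  6.  34. 130. -73.   0. 163.] 0.03049
2 30 0.08 [  6.  23. 132. -38.   0. 128.] 0.00462
2 35 0 [  6.  33. 129. -73.   0. 163.] 0.05399
2 35 0.08 [  6.  22. 133. -73.   0. 163.] 0.01964
1 20 0 [ -4.  33. 134. 154.   8. -74.] 0.0
1 20 0.08 [ -4.  21. 131.  24.   9.  56.] 0.0
1 25 0 [ -4.  33. 136. 162.  14. -82.] 0.0
1 25 0.08 [ -5.  21. 134.  80.   5.  -0.] 0.0
1 30 0 [ -4.  33. 137. 165.  20. -85.] 0.0
1 30 0.08 [ -5.  21. 136. 141.   9. -61.] 0.0
1 35 0 [ -4.  34. 138. 167.  27. -87.] 0.0
1 35 0.08 [ -4.  20. 135.  41.   0.  40.] 0.02325
```

```bash
python3 - <<'E'
t=open('kin.py').read()
t=t.replace("a1,a2,h,L,d,a0=P","a1,a2,h,L,d,a0,a3=P").replace("F@[0,0,a2]","F@[a3,0,a2]").replace(".1115,0])",".1115,0,0])")
open('kin.py','w').write(t)
E
python3 - <<'E'
from kin import *
s=bot.read_state();q=s["joint_positions"]
Q+=[(q,s["position"]),([-15.4985,4.2412,134.6299,55.3228,15.5227,17.3477],[.4033,.0713,.2448])]
r=least_squares(lambda P:np.r_[np.concatenate([fk(a,P)[0]-b for a,b in Q]),.02*P[5],.01*(P[3]-.2)],P);P=r.x;print(P.round(4),(r.fun*1000).round(1))
np.save("P.npy",P)
for y,h,n in((.035,.02,3),(.114,.011,4),(-.038,.011,2),(-.114,.02,1)):
  for t,sd in((10,0),(15,0),(20,0),(25,0),(30,1),(35,1),(42,1)):
    Rt=tool(6.4,t);g=slope(-.03,y,h)
    x,c=ik(g,Rt,[15,34,125,170,15,-80] if sd else [15,34,125,-30,10,120],P);print(n,t,x.round(0),round(c,5))
E
```

```text
[5.866e-01 3.913e-01 2.736e-01 2.962e-01 1.113e-01 4.000e-04 1.132e-01] [ 0.2 -0.   0.  -0.3 -0.4 -0.  -0.1  0.3  0.   0.  -0.  -0.   0.   1. ]
3 10 [ 16.  36. 115.  -5.  20. 103.] 0.0
3 15 [ 16.  36. 118. -13.  12. 112.] 0.0
3 20 [ 17.  37. 121. -56.   4. 156.] 0.0
3 25 [ 17.  37. 122. -64.   4. 163.] 0.0032
3 30 [ 18.  40. 128. 199.  18. -98.] 0.0
3 35 [ 19.  43. 131. 195.  29. -93.] 0.0
3 42 [ 20.  48. 135. 193.  45. -89.] 0.0
4 10 [ 25.  38. 109.  -8.  24. 116.] 0.0
4 15 [ 26.  38. 112. -18.  17. 126.] 0.0
4 20 [ 27.  38. 115. -42.  10. 151.] 0.0
4 25 [ 27.  39. 116. -54.   9. 163.] 0.002
4 30 [  29.   41.  121.  230.   15. -119.] 0.0
4 35 [  31.   43.  123.  217.   23. -104.] 0.0
4 42 [ 33.  47. 127. 210.  36. -95.] 0.0
2 10 [  6.  36. 117.   0.  16.  89.] 0.0
2 15 [  6.  37. 121.   1.   7.  88.] 0.0
2 20 [  6.  37. 124. -38.   0. 127.] 0.00017
2 25 [  6.  37. 124. -72.   0. 161.] 0.00537
2 30 [  6.  42. 132. 179.  23. -90.] 0.0
2 35 [  6.  45. 135. 179.  35. -90.] 0.0
2 42 [  6.  52. 140. 179.  54. -90.] 0.0
1 10 [ -5.  35. 120.   7.  16.  72.] 0.0
1 15 [ -6.  35. 123.  25.   7.  54.] 0.0
1 20 [ -6.  36. 127. 125.   5. -47.] 0.0
1 25 [ -3.  36. 126.  -8.   0.  89.] 0.0082
1 30 [ -8.  41. 135. 163.  26. -88.] 0.0
1 35 [ -9.  45. 139. 165.  39. -92.] 0.0
1 42 [ -9.  48. 140. 168.  45. -94.] 0.00353
```

The model is now sub-millimetre. Best option: tilt 15°, gripping boxes a little below mid-length, which keeps the wrist clear of the singularity and about 16 mm off the rail.

```bash
python3 - <<'E'
from kin import *
P=np.load("P.npy");q=bot.read_state()["joint_positions"]
R=tool(6.4,15);g=slope(-.033,.035,.02)
a=delta(g-.09*R[:,2],R);print(ik(*a,q,P)[0].round(),ik(g-.045*R[:,2],R,q,P)[0].round(),ik(g,R,q,P)[0].round())
# lift: along slope normal 45 mm, then retreat up
b=slope(-.033,.035,.065);delta(b,tool(6.4,12),base=(g,R))
for p,RR in((panp(-.06,.26,-.019),tool(-7.1,-20)),(panp(-.06,.16,-.019),tool(-7.1,-20))):print(p.round(3),ik(p,RR,[-30,30,90,0,70,60],P))
E
```

```text
xyz [-5.7, -65.9, 48.4] rot [0.0093, -0.1825, -0.0032] world [0.4185, 0.2282, 0.1464]
[ 17.  24. 118.  -7.  24. 106.] [ 17.  30. 118.  -9.  17. 108.] [ 16.  36. 118. -13.  11. 113.]
xyz [-15.4, 0.0, -42.3] rot [0.0, -0.0524, 0.0] world [0.416, 0.2279, 0.0963]
[ 0.527 -0.26   0.26 ] (array([-32.80358849,  34.40168737,  72.03231506,  -8.53450985,
        91.70410711,  65.40630863]), np.float64(1.447223817342757e-30))
[ 0.527 -0.26   0.16 ] (array([-32.80358849,  40.44021759,  77.18225863,  -8.64668468,
        80.64036956,  67.07870122]), np.float64(5.743126129674288e-20))
```

```bash
python3 -m handwheel '[{"xyz":[-3,-20,12],"delta_rot":[0,-0.06,0],"hand":-0.38},{"xyz":[-6,-45,25],"delta_rot":[0.01,-0.12,0],"hand":-0.38},{"xyz":[-6,-66,40],"delta_rot":[0.01,-0.183,0],"hand":-0.38},{"xyz":[-6,-66,48],"delta_rot":[0.01,-0.183,-0.003],"hand":-0.38},{"xyz":[-6,-66,48],"delta_rot":[0.01,-0.183,-0.003],"hand":-0.38}]'
python3 - <<'E'
from kin import *
import cv2
vision.capture("wrist")
R=tool(6.4,15);g=slope(-.033,.035,.02)
delta(g,R);print(bot.read_state()["force"])
cv2.imwrite("pics/w4.png",vision.capture("wrist")[:,:,::-1])
for h in(0,.04):
  for p in [slope(s,y,h) for y in(.015,.055) for s in (-.054,.026)]:print(h,proj("wrist",p).round())
im=cv2.imread("pics/w4.png")
# vertical-edge profile across lid near its lower end
gr=cv2.GaussianBlur(cv2.cvtColor(im,cv2.COLOR_BGR2GRAY),(3,3),0).astype(int)
for r in(195,210,220): print(r,gr[r,180:400:4].tolist())
E
```

```text
time_s: 3.48
position: [0.4177, 0.2274, 0.1472]
tcp_rot: [[0.96, 0.109, 0.257], [0.105, -0.994, 0.03], [0.259, -0.001, -0.966]]
force: [1.0, 0.2, -0.1]
opening: 0.69
grasp_force: 0.0
xyz [0.9, -0.6, 91.3] rot [-0.0007, -0.0004, -0.0028] world [0.4416, 0.2308, 0.0595]
[ 0.47597848 -0.30212466 -0.65046478]
0 [338. 206.]
0 [342. 125.]
0 [295. 207.]
0 [290. 125.]
0.04 [340. 236.]
0.04 [346. 149.]
0.04 [292. 236.]
0.04 [286. 149.]
195 [165, 170, 172, 172, 162, 147, 151, 149, 151, 152, 150, 150, 150, 151, 148, 148, 95, 74, 126, 145, 175, 175, 176, 175, 175, 175, 175, 143, 152, 152, 153, 155, 155, 154, 149, 149, 151, 155, 154, 154, 120, 126, 126, 164, 173, 172, 171, 171, 171, 159, 78, 129, 147, 150, 148]
210 [156, 139, 143, 143, 145, 142, 147, 151, 149, 151, 151, 150, 151, 150, 150, 150, 138, 73, 103, 116, 139, 141, 141, 141, 138, 112, 109, 118, 140, 129, 118, 130, 132, 135, 137, 128, 143, 148, 147, 142, 106, 109, 122, 141, 141, 141, 141, 142, 140, 114, 98, 146, 150, 148, 149]
220 [181, 180, 179, 179, 180, 176, 162, 149, 143, 145, 147, 145, 145, 145, 146, 145, 145, 158, 172, 178, 178, 177, 178, 177, 159, 157, 160, 143, 105, 106, 106, 107, 109, 107, 104, 104, 105, 112, 119, 105, 115, 121, 124, 138, 151, 152, 149, 143, 155, 149, 125, 103, 102, 103, 104]
```

```bash
python3 - <<'E'
import cv2
g=cv2.GaussianBlur(cv2.imread("pics/w4.png",0),(3,3),0)
for c in(305,315,325,270,360):print(c,g[90:262:4,c].tolist())
from kin import *
print(proj("wrist",np.array([.47,.21,.185])), [proj("wrist",slope(s,.035,.012)).round() for s in(-.06,-.05)])
E
```

```text
305 [186, 185, 186, 184, 185, 185, 152, 165, 167, 167, 136, 129, 130, 133, 159, 176, 185, 167, 148, 119, 109, 113, 121, 154, 154, 154, 154, 154, 152, 149, 130, 107, 107, 109, 113, 113, 113, 122, 127, 133, 138, 138, 141]
315 [184, 184, 184, 185, 185, 185, 153, 166, 167, 168, 135, 131, 129, 132, 159, 176, 184, 168, 148, 119, 109, 112, 144, 151, 151, 150, 151, 150, 149, 144, 138, 104, 104, 107, 110, 110, 110, 124, 128, 129, 137, 139, 141]
325 [184, 184, 185, 185, 185, 185, 153, 166, 167, 167, 134, 131, 131, 132, 159, 176, 184, 168, 149, 120, 109, 113, 131, 153, 152, 152, 152, 152, 152, 146, 145, 118, 106, 106, 112, 112, 112, 119, 126, 129, 135, 140, 137]
270 [185, 185, 185, 185, 185, 185, 151, 164, 166, 167, 167, 169, 169, 136, 160, 176, 185, 167, 148, 117, 120, 121, 128, 162, 170, 169, 173, 173, 173, 171, 140, 139, 166, 183, 181, 180, 182, 184, 184, 184, 184, 182, 178]
360 [184, 185, 185, 185, 185, 185, 152, 167, 168, 168, 171, 170, 171, 136, 159, 175, 182, 167, 149, 121, 116, 123, 125, 160, 167, 169, 170, 170, 168, 167, 141, 139, 118, 180, 127, 125, 123, 135, 137, 135, 132, 135, 138]
[370.64129478 149.10550758] [array([316., 220.]), array([316., 211.])]
```

The lid's side edges (288–340) and lower edge (row ~236) match my prediction of (288–342, 236). Descending and gripping.

```bash
python3 -m handwheel '[{"xyz":[1,-1,30],"delta_rot":[0,0,-0.003],"hand":-0.38},{"xyz":[1,-1,60],"delta_rot":[0,0,-0.003],"hand":-0.38},{"xyz":[1,-1,82],"delta_rot":[0,0,-0.003],"hand":-0.38},{"xyz":[1,-1,91],"delta_rot":[0,0,-0.003],"hand":-0.38},{"xyz":[1,-1,91],"delta_rot":[0,0,-0.003],"hand":-0.38}]'
python3 -m handwheel '[{"xyz":[0,0,0],"delta_rot":[0,0,0],"hand":0.3},{"xyz":[0,0,0],"delta_rot":[0,0,0],"hand":1},{"xyz":[0,0,0],"delta_rot":[0,0,0],"hand":1},{"xyz":[0,0,0],"delta_rot":[0,0,0],"hand":1},{"xyz":[0,0,0],"delta_rot":[0,0,0],"hand":1}]'
python3 - <<'E'
from kin import *
P=np.load("P.npy");s=bot.read_state();q=s["joint_positions"]
p,R=np.array(s["position"]),np.array(s["tcp_rot"])
print(q,p)
n=slope(0,0,1)-slope(0,0,0)
a=delta(p+.05*n,tool(6.4,12))
b=delta(p+.05*n+[-.02,-.06,.11],tool(6.4,0));print(ik(*b,q,P)[0].round())
c=delta(panp(-.06,.21,-.019),tool(-7.1,-20),base=b)
E
```

```text
time_s: 4.2
position: [0.4425, 0.2324, 0.0601]
tcp_rot: [[0.959, 0.113, 0.259], [0.109, -0.994, 0.03], [0.26, -0.001, -0.966]]
force: [-0.3, 0.2, 0.2]
opening: 0.69
grasp_force: 0.0
time_s: 4.82
position: [0.4429, 0.233, 0.0607]
tcp_rot: [[0.959, 0.113, 0.26], [0.109, -0.994, 0.031], [0.262, -0.001, -0.965]]
force: [-1.2, -0.7, 6.4]
opening: 0.456
grasp_force: 30.0
[ 16.46701876  35.98474873 118.11519392 -13.1272746   11.19232694
 112.51748469] [0.44294712 0.23300314 0.06074202]
xyz [-16.9, -0.1, -47.0] rot [-0.0017, -0.0558, 0.0016] world [0.4144, 0.2298, 0.1017]
xyz [-13.8, 57.1, -160.3] rot [-0.0016, -0.2653, 0.0018] world [0.3944, 0.1698, 0.2117]
[  8.  17. 110.   0.  53.  92.]
xyz [84.1, 441.6, 1.7] rot [0.0411, -0.3474, 0.2332] world [0.5272, -0.2597, 0.21]
```

```bash
python3 -m handwheel '[{"xyz":[-8,0,-23],"delta_rot":[0,-0.03,0],"hand":1},{"xyz":[-17,0,-47],"delta_rot":[0,-0.056,0],"hand":1},{"xyz":[-17,20,-90],"delta_rot":[0,-0.12,0],"hand":1},{"xyz":[-15,40,-140],"delta_rot":[0,-0.2,0],"hand":1},{"xyz":[-14,57,-190],"delta_rot":[0,-0.265,0],"hand":1}]'
python3 - <<'E'
from kin import *
P=np.load("P.npy");s=bot.read_state();q=s["joint_positions"]
print(np.round(q,1));b=delta(panp(-.06,.21,-.019),tool(-7.1,-20));print(ik(*b,q,P)[0].round(1))
E
```

```text
time_s: 5.45
position: [0.3856, 0.1682, 0.241]
tcp_rot: [[0.994, 0.114, -0.004], [0.114, -0.994, 0.001], [-0.004, -0.001, -1.0]]
force: [1.0, 0.5, -2.7]
opening: 0.46
grasp_force: 30.0
[8.20e+00 1.36e+01 1.09e+02 1.00e-01 5.76e+01 9.16e+01]
xyz [92.3, 441.3, 30.1] rot [0.0408, -0.3432, 0.2354] world [0.5272, -0.2597, 0.21]
[-32.8  37.2  74.9  -8.6  86.1  66.3]
```

```bash
python3 -m handwheel '[{"xyz":[12,58,-5],"delta_rot":[0.005,-0.04,0.03],"hand":1},{"xyz":[24,116,-5],"delta_rot":[0.01,-0.1,0.07],"hand":1},{"xyz":[36,175,-5],"delta_rot":[0.02,-0.17,0.12],"hand":1},{"xyz":[50,235,-5],"delta_rot":[0.03,-0.24,0.17],"hand":1},{"xyz":[62,295,-5],"delta_rot":[0.04,-0.3,0.21],"hand":1}]'
python3 - <<'E'
from kin import *
b=delta(panp(-.06,.19,-.019),tool(-7.1,-20))
E
```

```text
time_s: 6.08
position: [0.4819, -0.1189, 0.2437]
tcp_rot: [[0.949, -0.101, -0.298], [-0.093, -0.995, 0.039], [-0.3, -0.01, -0.954]]
force: [1.0, 0.0, -3.0]
opening: 0.453
grasp_force: 30.0
xyz [72.3, 136.1, 32.2] rot [-0.0017, -0.0438, 0.025] world [0.5272, -0.2597, 0.19]
```

```bash
python3 -m handwheel '[{"xyz":[25,50,5],"delta_rot":[0,-0.02,0.01],"hand":1},{"xyz":[48,95,15],"delta_rot":[0,-0.04,0.02],"hand":1},{"xyz":[72,133,32],"delta_rot":[0,-0.044,0.025],"hand":1},{"xyz":[72,133,32],"delta_rot":[0,-0.044,0.025],"hand":1},{"xyz":[72,133,32],"delta_rot":[0,-0.044,0.025],"hand":1}]'
python3 - <<'E'
from kin import *
import cv2
delta(panp(-.06,.162,-.019),tool(-7.1,-20))
im=vision.capture("side")[:,:,::-1];cv2.imwrite("pics/s1.png",im)
c=im[180:330,300:460];cv2.imwrite("pics/s1c.png",cv2.resize(c,(640,600),interpolation=cv2.INTER_CUBIC))
E
```

```text
time_s: 6.7
position: [0.5266, -0.2541, 0.1903]
tcp_rot: [[0.933, -0.123, -0.34], [-0.115, -0.992, 0.045], [-0.342, -0.003, -0.94]]
force: [-1.6, -0.1, -4.1]
opening: 0.461
grasp_force: 30.0
xyz [10.9, 5.6, 26.1] rot [-0.0023, 0.0004, 0.0016] world [0.5272, -0.2597, 0.162]
```

View pics/s1c.png

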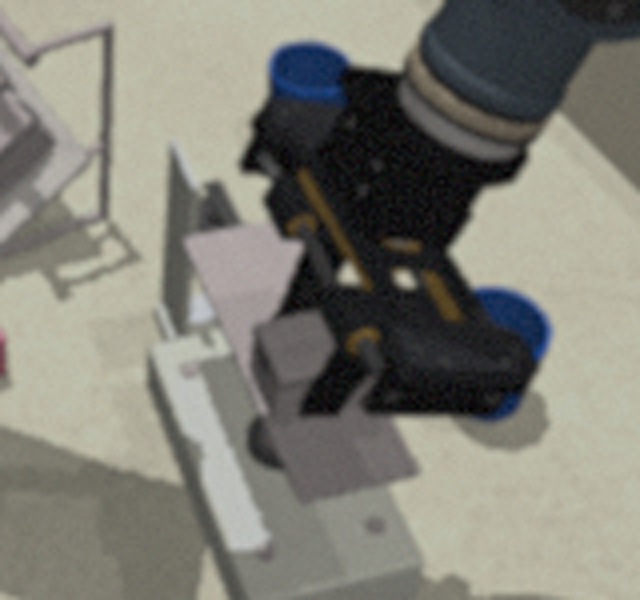

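The box is held level over the pan (crop ~(290,350)), with the pan clear and the cups untouched. Lowering through contact so the pan takes the load gradually.

```bash
python3 -m handwheel '[{"xyz":[3,3,6],"delta_rot":[0,0,0],"hand":1},{"xyz":[6,5,14],"delta_rot":[0,0,0],"hand":1},{"xyz":[9,5,21],"delta_rot":[0,0,0],"hand":1},{"xyz":[11,5,26],"delta_rot":[0,0,0],"hand":1},{"xyz":[11,5,26],"delta_rot":[0,0,0],"hand":1}]' | egrep 'position|force'
python3 -m handwheel '[{"xyz":[1,0,3],"delta_rot":[0,0,0],"hand":1},{"xyz":[2,0,6],"delta_rot":[0,0,0],"hand":1},{"xyz":[3,0,8.5],"delta_rot":[0,0,0],"hand":1},{"xyz":[4,0,11],"delta_rot":[0,0,0],"hand":1},{"xyz":[4.4,0,12],"delta_rot":[0,0,0],"hand":1}]'| egrep 'position|force'
```

```text
position: [0.5279, -0.2597, 0.1623]
force: [-0.2, 0.3, -3.1]
grasp_force: 30.0
position: [0.5284, -0.2602, 0.1502]
force: [-0.3, 0.5, -1.8]
grasp_force: 30.0
```

```bash
python3 -m handwheel '[{"xyz":[1,0,3],"delta_rot":[0,0,0],"hand":1},{"xyz":[2,0,6],"delta_rot":[0,0,0],"hand":1},{"xyz":[3.4,0,9.5],"delta_rot":[0,0,0],"hand":1},{"xyz":[5,0,13.6],"delta_rot":[0,0,0],"hand":1},{"xyz":[5,0,13.6],"delta_rot":[0,0,0],"hand":1}]' | egrep 'position|force'
python3 -m handwheel '[{"xyz":[0,0,0],"delta_rot":[0,0,0],"hand":1},{"xyz":[0,0,0],"delta_rot":[0,0,0],"hand":-0.1},{"xyz":[0,0,0],"delta_rot":[0,0,0],"hand":-0.38},{"xyz":[0,0,0],"delta_rot":[0,0,0],"hand":-0.38},{"xyz":[0,0,0],"delta_rot":[0,0,0],"hand":-0.38}]'
python3 - <<'E'
from kin import *
s=bot.read_state();delta(np.array(s["position"])+[0,0,.1],tool(-7.1,-20))
E
```

```text
position: [0.5283, -0.2601, 0.1354]
force: [0.1, -1.0, -0.7]
grasp_force: 30.0
time_s: 9.25
position: [0.5284, -0.2599, 0.1358]
tcp_rot: [[0.933, -0.123, -0.338], [-0.115, -0.992, 0.043], [-0.34, -0.001, -0.94]]
force: [0.8, -0.6, -0.5]
opening: 0.681
grasp_force: 0.0
xyz [-34.0, -0.1, -94.0] rot [-0.0005, -0.0018, 0.0013] world [0.5284, -0.2599, 0.2358]
```

```bash
python3 -m handwheel '[{"xyz":[-5,0,-15],"delta_rot":[0,0,0],"hand":-0.38},{"xyz":[-17,0,-47],"delta_rot":[0,0,0],"hand":-0.38},{"xyz":[-34,0,-94],"delta_rot":[0,0.05,0],"hand":-0.38},{"xyz":[-50,-45,-100],"delta_rot":[0,0.15,0],"hand":-0.38},{"xyz":[-65,-100,-100],"delta_rot":[0,0.25,-0.1],"hand":-0.38}]'
python3 - <<'E'
from kin import *
P=np.load("P.npy");q=bot.read_state()["joint_positions"]
a=delta(np.array([.40,.14,.26]),tool(6.4,5));R=tool(6.4,15);g=slope(-.033,.112,.011)
b=delta(g-.1*R[:,2],R,base=a);print(ik(*b,q,P)[0].round(),ik(g,R,q,P)[0].round())
E
```

```text
time_s: 9.88
position: [0.5149, -0.1576, 0.2545]
tcp_rot: [[0.996, -0.025, -0.087], [-0.023, -0.999, 0.023], [-0.088, -0.021, -0.996]]
force: [0.2, -0.3, -0.5]
opening: 0.685
grasp_force: 0.0
xyz [-121.6, -294.7, 11.4] rot [-0.021, 0.1735, -0.1365] world [0.4, 0.14, 0.26]
xyz [21.0, -162.6, 113.6] rot [-0.0, 0.1745, 0.0] world [0.4125, 0.305, 0.1487]
[ 27.  26. 112. -11.  28. 120.] [ 26.  38. 112. -18.  16. 126.]
```

```bash
python3 -m handwheel '[{"xyz":[-25,-56,0],"delta_rot":[0,0.04,-0.03],"hand":-0.38},{"xyz":[-50,-112,0],"delta_rot":[-0.01,0.08,-0.06],"hand":-0.38},{"xyz":[-75,-168,5],"delta_rot":[-0.01,0.12,-0.1],"hand":-0.38},{"xyz":[-100,-224,8],"delta_rot":[-0.02,0.15,-0.12],"hand":-0.38},{"xyz":[-122,-282,11],"delta_rot":[-0.02,0.173,-0.136],"hand":-0.38}]' >/dev/null
python3 -m handwheel '[{"xyz":[5,-58,10],"delta_rot":[0,0.05,0],"hand":-0.38},{"xyz":[10,-112,30],"delta_rot":[0,0.1,0],"hand":-0.38},{"xyz":[18,-150,70],"delta_rot":[0,0.15,0],"hand":-0.38},{"xyz":[21,-162,113],"delta_rot":[0,0.175,0],"hand":-0.38},{"xyz":[21,-162,113],"delta_rot":[0,0.175,0],"hand":-0.38}]'
python3 - <<'E'
from kin import *
import cv2
vision.capture("wrist")
R=tool(6.4,15);delta(slope(-.033,.112,.011),R)
im=vision.capture("wrist")[:,:,::-1];cv2.imwrite("pics/w5.png",im)
for h in(0,.02):
  for p in [slope(s,y,h) for y in(.094,.134) for s in (-.054,.0)]:print(h,proj("wrist",p).round())
g=cv2.GaussianBlur(im,(3,3),0)[:,:,1]
for r in(170,180,190,200): print(r,g[r,200:420:4].tolist())
a=vision.capture("scene")[:,:,::-1];b=vision.capture("side")[:,:,::-1]
cv2.imwrite("pics/scene1.png",a);cv2.imwrite("pics/side1.png",b)
a=a[130:190,270:310]; b0=b[200:260,340:380]
g=cv2.cvtColor(a,cv2.COLOR_BGR2GRAY)
print("scene strip rows140-180");
for c in(285,288,291,294):print(c,g[5:50,c-270].tolist())
g0=cv2.imread("pics/scene0.png",0)
for c in(285,288,291,294):print("before",c,g0[135:180,c].tolist())
E
```

```text
time_s: 11.12
position: [0.4082, 0.2921, 0.1467]
tcp_rot: [[0.963, 0.113, 0.244], [0.109, -0.994, 0.029], [0.245, -0.001, -0.969]]
force: [-0.5, 1.0, 0.5]
opening: 0.69
grasp_force: 0.0
xyz [5.2, -12.3, 101.0] rot [-0.0025, 0.0102, -0.0008] world [0.4382, 0.3079, 0.0521]
0 [323. 206.]
0 [323. 155.]
0 [280. 206.]
0 [276. 155.]
0.02 [323. 220.]
0.02 [324. 167.]
0.02 [278. 220.]
0.02 [273. 167.]
170 [180, 180, 180, 181, 181, 181, 181, 181, 181, 181, 180, 179, 158, 158, 164, 164, 163, 163, 148, 139, 138, 104, 104, 107, 106, 103, 105, 105, 105, 104, 103, 104, 118, 118, 117, 118, 118, 118, 117, 117, 117, 117, 117, 117, 117, 117, 117, 117, 117, 117, 117, 116, 117, 116, 116]
180 [181, 181, 181, 181, 181, 181, 181, 181, 180, 181, 181, 180, 164, 157, 162, 161, 161, 162, 157, 136, 141, 140, 141, 144, 141, 141, 142, 141, 142, 139, 134, 108, 122, 160, 160, 160, 155, 154, 155, 161, 161, 158, 154, 154, 149, 162, 161, 154, 154, 143, 150, 161, 155, 154, 147]
190 [181, 180, 181, 181, 181, 181, 181, 181, 181, 180, 181, 180, 176, 157, 162, 163, 163, 162, 162, 134, 141, 141, 140, 144, 143, 141, 142, 141,
[... 1400 characters left out ...]
3, 43, 55, 68, 77, 73, 72, 72, 71, 70, 75, 98, 119, 122, 121, 122]
before 288 [148, 148, 146, 146, 145, 140, 121, 130, 162, 168, 167, 163, 148, 113, 80, 64, 55, 50, 41, 33, 32, 29, 29, 41, 51, 54, 54, 51, 40, 28, 28, 29, 34, 42, 44, 54, 69, 70, 75, 96, 118, 122, 124, 123, 123]
before 291 [150, 149, 152, 139, 109, 88, 81, 104, 126, 137, 139, 143, 145, 147, 148, 147, 141, 109, 61, 50, 49, 50, 50, 50, 52, 53, 50, 40, 29, 28, 27, 31, 40, 43, 53, 68, 71, 75, 93, 115, 122, 124, 124, 123, 122]
before 294 [166, 164, 156, 154, 165, 166, 163, 149, 114, 79, 64, 61, 58, 58, 58, 56, 58, 57, 51, 46, 51, 53, 51, 53, 55, 51, 39, 23, 23, 26, 37, 45, 38, 36, 44, 52, 68, 102, 119, 107, 106, 110, 115, 117, 114]
```

```bash
python3 - <<'E'
from kin import *
print(bot.read_state()["position"])
delta(slope(-.033,.114,.011),tool(6.4,15))
E
```

```text
[0.41169817 0.29202208 0.15095892]
xyz [1.9, -14.4, 102.8] rot [-0.0042, 0.004, -0.0035] world [0.438, 0.3099, 0.0521]
```

```bash
python3 -m handwheel '[{"xyz":[0,-14,10],"delta_rot":[-0.004,0.004,-0.003],"hand":-0.38},{"xyz":[0,-14,50],"delta_rot":[-0.004,0.004,-0.003],"hand":-0.38},{"xyz":[0.5,-14,85],"delta_rot":[-0.004,0.004,-0.003],"hand":-0.38},{"xyz":[0.5,-14,99],"delta_rot":[-0.004,0.004,-0.003],"hand":-0.38},{"xyz":[0.5,-14,99],"delta_rot":[-0.004,0.004,-0.003],"hand":-0.38}]' | egrep 'position|force'
python3 -m handwheel '[{"xyz":[0,0,0],"delta_rot":[0,0,0],"hand":-0.38},{"xyz":[0,0,0],"delta_rot":[0,0,0],"hand":1},{"xyz":[0,0,0],"delta_rot":[0,0,0],"hand":1},{"xyz":[0,0,0],"delta_rot":[0,0,0],"hand":1},{"xyz":[0,0,0],"delta_rot":[0,0,0],"hand":1}]'
python3 - <<'E'
from kin import *
s=bot.read_state();p=np.array(s["position"])
# local slope coords of TCP
d=p-slope(0,0,0);c,n=np.cos(np.radians(35)),np.sin(np.radians(35))
print("s,y,h",(d@xr*c+d[2]*n,d@yr,-(d@xr)*n+d[2]*c))
E
```

```text
position: [0.4347, 0.3088, 0.0537]
force: [-1.1, -0.4, 0.1]
grasp_force: 0.0
time_s: 12.58
position: [0.434, 0.3095, 0.0536]
tcp_rot: [[0.96, 0.112, 0.255], [0.109, -0.994, 0.028], [0.256, 0.0, -0.967]]
force: [-1.7, 1.2, 5.1]
opening: 0.455
grasp_force: 30.0
s,y,h (np.float64(-0.03536367112585813), np.float64(0.11405713480719974), np.float64(0.01453981058157644))
```

```bash
python3 -m handwheel '[{"xyz":[-8,0,-23],"delta_rot":[0,-0.03,0],"hand":1},{"xyz":[-17,0,-47],"delta_rot":[0,-0.056,0],"hand":1},{"xyz":[-17,20,-90],"delta_rot":[0,-0.12,0],"hand":1},{"xyz":[-15,40,-140],"delta_rot":[0,-0.2,0],"hand":1},{"xyz":[-14,70,-190],"delta_rot":[0,-0.265,0],"hand":1}]'
python3 - <<'E'
from kin import *
P=np.load("P.npy");s=bot.read_state();q=s["joint_positions"]
m=delta(np.array([.44,-.03,.245]),tool(0,-8))
b=delta(panp(.015,.185,-.021),tool(-7.1,-20),base=m);print(ik(*b,q,P)[0].round(1))
E
```

```text
time_s: 13.2
position: [0.3796, 0.2324, 0.2346]
tcp_rot: [[0.994, 0.113, -0.009], [0.113, -0.994, -0.001], [-0.009, 0.0, -1.0]]
force: [1.2, -1.0, -1.8]
opening: 0.455
grasp_force: 30.0
xyz [30.2, 267.5, -10.6] rot [0.0089, -0.1302, 0.1133] world [0.44, -0.03, 0.245]
xyz [101.9, 155.0, 46.3] rot [0.03, -0.2092, 0.1205] world [0.5345, -0.185, 0.185]
[-26.9  37.4  79.2  -6.7  82.4  72.2]
```

```bash
python3 -m handwheel '[{"xyz":[6,56,-3],"delta_rot":[0,-0.03,0.02],"hand":1},{"xyz":[12,112,-6],"delta_rot":[0,-0.06,0.04],"hand":1},{"xyz":[18,168,-10],"delta_rot":[0,-0.09,0.07],"hand":1},{"xyz":[24,222,-11],"delta_rot":[0.01,-0.11,0.09],"hand":1},{"xyz":[30,274,-11],"delta_rot":[0.01,-0.13,0.113],"hand":1}]' >/dev/null
python3 -m handwheel '[{"xyz":[30,52,0],"delta_rot":[0.01,-0.06,0.03],"hand":1},{"xyz":[60,100,0],"delta_rot":[0.02,-0.12,0.07],"hand":1},{"xyz":[95,148,0],"delta_rot":[0.03,-0.18,0.11],"hand":1},{"xyz":[100,153,30],"delta_rot":[0.03,-0.21,0.12],"hand":1},{"xyz":[100,153,40],"delta_rot":[0.03,-0.21,0.12],"hand":1}]'
python3 - <<'E'
from kin import *
vision.capture("side");vision.capture("side")
print(bot.read_state()["position"]);delta(panp(.015,.135,-.021),tool(-7.1,-20))
E
```

```text
time_s: 14.45
position: [0.5329, -0.1891, 0.1877]
tcp_rot: [[0.931, -0.125, -0.342], [-0.116, -0.992, 0.047], [-0.345, -0.004, -0.938]]
force: [0.3, 0.8, -1.2]
opening: 0.459
grasp_force: 30.0
[ 0.53222793 -0.1877737   0.189213  ]
xyz [20.5, -2.8, 50.2] rot [-0.0036, 0.0033, 0.0011] world [0.5345, -0.185, 0.135]
```

```bash
python3 -m handwheel '[{"xyz":[7,-3,17],"delta_rot":[0,0,0],"hand":1},{"xyz":[14,-3,34],"delta_rot":[-0.003,0.003,0],"hand":1},{"xyz":[18,-3,45],"delta_rot":[-0.003,0.003,0],"hand":1},{"xyz":[20.5,-3,50],"delta_rot":[-0.003,0.003,0],"hand":1},{"xyz":[20.5,-3,50],"delta_rot":[-0.003,0.003,0],"hand":1}]' | egrep 'position|force'
python3 -m handwheel '[{"xyz":[1,0,3],"delta_rot":[0,0,0],"hand":1},{"xyz":[2,0,6],"delta_rot":[0,0,0],"hand":1},{"xyz":[3.2,0,9],"delta_rot":[0,0,0],"hand":1},{"xyz":[3.2,0,9],"delta_rot":[0,0,0],"hand":1},{"xyz":[3.2,0,9],"delta_rot":[0,0,0],"hand":1}]'| egrep 'position|force'
```

```text
position: [0.5368, -0.1862, 0.1369]
force: [-0.2, -0.5, -0.8]
grasp_force: 30.0
position: [0.5366, -0.1863, 0.1273]
force: [-0.8, 0.1, -0.9]
grasp_force: 30.0
```

```bash
python3 -m handwheel '[{"xyz":[1,0,3],"delta_rot":[0,0,0],"hand":1},{"xyz":[2,0,6],"delta_rot":[0,0,0],"hand":1},{"xyz":[3,0,8],"delta_rot":[0,0,0],"hand":1},{"xyz":[3,0,8],"delta_rot":[0,0,0],"hand":1},{"xyz":[3,0,8],"delta_rot":[0,0,0],"hand":1}]'| egrep 'position|force'
python3 -m handwheel '[{"xyz":[0,0,0],"delta_rot":[0,0,0],"hand":1},{"xyz":[0,0,0],"delta_rot":[0,0,0],"hand":-0.1},{"xyz":[0,0,0],"delta_rot":[0,0,0],"hand":-0.35},{"xyz":[0,0,0],"delta_rot":[0,0,0],"hand":-0.35},{"xyz":[0,0,0],"delta_rot":[0,0,0],"hand":-0.35}]' | egrep 'position|force|open'
python3 -m handwheel '[{"xyz":[-5,0,-15],"delta_rot":[0,0,0],"hand":-0.35},{"xyz":[-17,0,-47],"delta_rot":[0,0,0],"hand":-0.35},{"xyz":[-34,0,-94],"delta_rot":[0,0.05,0],"hand":-0.35},{"xyz":[-60,-10,-130],"delta_rot":[0,0.15,0],"hand":-0.35},{"xyz":[-100,-30,-130],"delta_rot":[0,0.3,0],"hand":-0.35}]'
python3 - <<'E'
from kin import *
import cv2
vision.capture("wrist")
for n in("scene","side","wrist"): cv2.imwrite(f"pics/{n}2.png",vision.capture(n)[:,:,::-1])
g=[cv2.imread(f"pics/scene{i}.png",0) for i in(0,1,2)]
for c in(282,285,288,291):
  for i in(0,1,2):print(c,i,g[i][145:178,c].tolist())
print(proj("wrist",np.array([.57,-.0655,.1])));delta(np.array([.42,0.07,.3]),tool(6.4,0))
E
```

```text
position: [0.5367, -0.1864, 0.1188]
force: [-0.9, -0.4, 1.0]
grasp_force: 30.0
position: [0.5369, -0.1863, 0.1188]
force: [-0.8, 0.3, 0.5]
opening: 0.668
grasp_force: 0.0
time_s: 17.68
position: [0.4946, -0.1523, 0.2791]
tcp_rot: [[0.992, -0.123, -0.03], [-0.123, -0.992, -0.002], [-0.03, 0.006, -1.0]]
force: [-0.2, -1.0, 0.7]
opening: 0.673
grasp_force: 0.0
282 0 [51, 56, 79, 94, 98, 105, 107, 106, 107, 105, 95, 78, 81, 98, 104, 105, 103, 98, 99, 107, 112, 116, 118, 117, 105, 87, 80, 73, 72, 72, 75, 92, 114]
282 1 [153, 152, 152, 150, 127, 80, 60, 80, 96, 102, 98, 80, 84, 103, 108, 109, 104, 96, 101, 106, 108, 113, 133, 136, 110, 91, 83, 76, 75, 74, 78, 95, 119]
282 2 [151, 151, 151, 150, 149, 148, 146, 129, 90, 77, 85, 77, 82, 101, 107, 107, 102, 95, 98, 104, 109, 114, 132, 135, 108, 88, 80, 75, 73, 74, 76, 93, 116]
285 0 [59, 55, 54, 52, 53, 51, 56, 74, 86, 77, 51, 37, 40, 49, 53, 51, 44, 35, 32, 33, 43, 55, 68, 77, 73, 72, 72, 71, 70, 75, 98, 119, 122]
285 1 [155, 154, 152, 129, 83, 59, 56, 56, 55, 55, 55, 57, 56, 56, 56, 54, 46, 37, 33, 33, 42, 54, 69, 78, 75, 75, 75, 74, 73, 78,
[... 467 characters left out ...]
147, 148, 148, 148, 146, 136, 110, 96, 91, 67, 55, 53, 54, 54, 53, 54, 55, 53, 42, 28, 28, 31, 34, 45, 46, 55, 71, 73, 75, 95, 116, 125, 126]
291 0 [139, 143, 145, 147, 148, 147, 141, 109, 61, 50, 49, 50, 50, 50, 52, 53, 50, 40, 29, 28, 27, 31, 40, 43, 53, 68, 71, 75, 93, 115, 122, 124, 124]
291 1 [125, 116, 105, 127, 152, 154, 150, 129, 87, 60, 56, 56, 57, 57, 56, 56, 53, 42, 30, 29, 30, 34, 42, 45, 55, 72, 74, 79, 97, 119, 128, 129, 129]
291 2 [122, 126, 129, 131, 128, 105, 84, 84, 68, 57, 56, 56, 56, 57, 55, 54, 52, 41, 30, 29, 28, 33, 39, 43, 54, 71, 72, 78, 96, 116, 125, 127, 127]
[225.50950024 106.65253595]
xyz [-96.4, -209.1, -19.7] rot [-0.003, 0.0432, -0.235] world [0.42, 0.07, 0.3]
```

```bash
python3 - <<'E'
import cv2,numpy as np
f=lambda n,x,y,w,h:cv2.convertScaleAbs(cv2.resize(cv2.imread(f"pics/{n}.png")[y:y+h,x:x+w],(266,299),interpolation=cv2.INTER_CUBIC),alpha=1.5)
t=np.hstack([f("scene%d"%i,270,140,36,40) for i in(0,1,2)])
b=np.hstack([f("side2",335,205,45,50),f("scene2",255,120,72,81),f("wrist2",190,70,72,81)])
cv2.imwrite("pics/comp.png",np.vstack([t,b]))
E
```

```text
(no output)
```

View pics/comp.png

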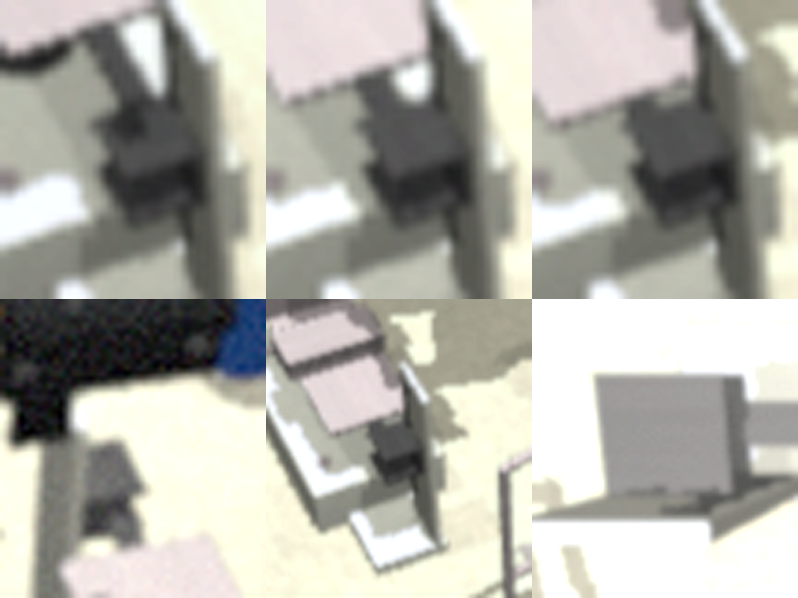

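The composite shows the deep box plus one shallow box on the pan. In the top-right panel the pointer disappears under the fork's upper arm at about (290,158). I'll measure the upper arm's height by combining the wrist and scene views.

```bash
python3 - <<'E'
from kin import *
import cv2
g=cv2.imread("pics/wrist2.png",0)
print("cols",g[100,196:262:2].tolist(),g[115,196:262:2].tolist());print("rows",g[80:130:2,215].tolist(),g[80:130:2,232].tolist())
sc=cv2.imread("pics/scene2.png",0)
for z in(.1,.1045,.1105,.1165,.122):
    w=[(207.8,90.6),(225,90.6),(240,90.8),(209,122),(225,122),(242,122)]
    print(z,[onz("wrist",c,z)[:2].round(4).tolist() for c in w][::5],[proj("scene",onz("wrist",c,z)).round(1).tolist() for c in w])
for r in(154,156,158,160,162,164):print(r,sc[r,278:302].tolist())
E
```

```text
cols [190, 189, 189, 188, 190, 179, 116, 102, 102, 102, 102, 103, 102, 103, 102, 102, 103, 103, 103, 103, 103, 103, 102, 87, 72, 77, 89, 103, 105, 105, 104, 104, 104] [188, 187, 189, 190, 190, 189, 169, 111, 103, 103, 103, 103, 103, 104, 103, 104, 105, 105, 105, 105, 105, 105, 104, 101, 73, 71, 87, 139, 145, 146, 147, 147, 155]
rows [189, 188, 188, 189, 185, 136, 104, 104, 105, 104, 103, 101, 103, 102, 103, 102, 103, 103, 104, 104, 103, 91, 96, 98, 100] [191, 191, 191, 191, 187, 139, 105, 106, 104, 105, 103, 101, 104, 105, 104, 104, 105, 105, 104, 106, 103, 84, 90, 69, 82]
0.1 [[0.5874, -0.0511], [0.5528, -0.0792]] [[285.8, 167.3], [283.4, 163.2], [281.4, 159.6], [296.6, 164.3], [294.3, 160.4], [291.8, 156.3]]
0.1045 [[0.5872, -0.0526], [0.5531, -0.0803]] [[285.4, 165.8], [283.1, 161.7], [281.2, 158.2], [296.2, 162.8], [293.9, 158.9], [291.5, 154.9]]
0.1105 [[0.5869, -0.0546], [0.5534, -0.0818]] [[285.0, 163.8], [282.7, 159.8], [280.8, 156.3], [295.6, 160.8], [293.3, 157.0], [290.9, 153.1]]
0.1165 [[0.5865, -0.0566], [0.5537, -0.0833]] [[284.6, 161.7], [282.3, 157.8], [280.5, 154.4], [295.0, 158.8], [292.7, 155.1], [290.4, 151.2]]
0.122 [[0.5862, -0.0584], [0.554, -0.0846]] [[284.2, 159.8], [282.0, 156.0], [280.1, 152.7], [294.4, 157.0], [292.2, 153.3], [289.9, 149.5]]
154 [118, 109, 95, 91, 77, 55, 55, 54, 58, 66, 67, 60, 58, 57, 51, 41, 47, 59, 62, 67, 80, 91, 94, 98]
156 [105, 106, 106, 100, 77, 58, 55, 54, 54, 54, 53, 55, 56, 56, 55, 55, 54, 56, 61, 67, 79, 91, 92, 92]
158 [107, 108, 107, 106, 101, 82, 55, 54, 55, 55, 54, 55, 54, 57, 57, 56, 56, 51, 50, 63, 78, 104, 127, 125]
160 [108, 107, 107, 107, 107, 100, 77, 53, 55, 56, 54, 54, 55, 54, 56, 55, 52, 48, 46, 50, 73, 100, 133, 161]
162 [108, 107, 107, 105, 95, 64, 39, 37, 48, 54, 53, 48, 46, 41, 35, 33, 23, 22, 28, 43, 69, 93, 115, 135]
164 [115, 111, 111, 110, 104, 87, 48, 33, 32, 33, 28, 28, 28, 29, 29, 29, 26, 22, 23, 38, 64, 82, 90, 93]
```

```bash
python3 - <<'E'
from kin import *
import cv2
for r in(85,100,110,120,130,140):print(r,cv2.imread("pics/wrist2.png",0)[r,244:330:3].tolist())
g=cv2.imread("pics/wrist2.png",0)
for c in(290,310):print(c,g[50:180:3,c].tolist())
for p in(panp(.1,.104,.035),panp(.1,.104,-.035)):print(proj("wrist",p).round(1),proj("scene",p).round(1))
s=cv2.imread("pics/scene2.png",0)
for c in(276,280,284,288):print(c,s[140:165,c].tolist())
E
```

```text
85 [190, 190, 190, 186, 188, 188, 181, 169, 191, 191, 191, 191, 191, 192, 192, 192, 191, 191, 191, 192, 191, 192, 191, 191, 191, 190, 191, 191, 190]
100 [72, 79, 103, 104, 104, 105, 105, 122, 192, 192, 192, 192, 192, 192, 192, 192, 193, 192, 192, 192, 192, 192, 192, 192, 192, 192, 192, 191, 188]
110 [71, 79, 150, 140, 138, 141, 145, 151, 192, 191, 192, 191, 192, 193, 192, 192, 192, 192, 193, 192, 192, 192, 192, 192, 193, 192, 192, 191, 188]
120 [73, 57, 60, 67, 90, 87, 86, 102, 178, 193, 193, 192, 192, 192, 193, 193, 175, 170, 159, 142, 141, 132, 132, 136, 141, 162, 169, 168, 142]
130 [86, 108, 159, 184, 185, 186, 185, 185, 189, 192, 192, 192, 192, 193, 193, 192, 189, 133, 133, 133, 133, 133, 133, 133, 133, 132, 133, 134, 126]
140 [183, 189, 187, 186, 190, 187, 188, 188, 187, 186, 184, 181, 188, 188, 188, 188, 188, 188, 188, 188, 188, 186, 147, 147, 145, 144, 143, 143, 139]
290 [184, 185, 190, 190, 191, 179, 191, 191, 191, 191, 192, 191, 192, 192, 192, 192, 191, 192, 192, 193, 192, 193, 192, 192, 192, 193, 193, 193, 188, 188, 189, 193, 183, 184, 188, 192, 191, 191, 191, 191, 191, 191, 191, 192]
310 [184, 185, 190, 191, 191, 178, 189, 192, 191, 191, 192, 192, 191, 192, 192, 192, 191, 193, 192, 192, 192, 192, 192, 142, 132, 131, 133, 129, 131, 129, 147, 152, 144, 182, 187, 190, 191, 191, 191, 191, 190, 192, 191, 191]
[259.9  68.9] [271.6 155.8]
[263.8 141. ] [295.1 148. ]
276 [150, 151, 151, 151, 150, 149, 149, 148, 149, 148, 146, 146, 147, 146, 135, 109, 99, 108, 109, 109, 110, 112, 118, 119, 121]
280 [149, 149, 149, 150, 149, 151, 151, 150, 149, 149, 149, 149, 146, 124, 95, 100, 106, 107, 107, 107, 107, 107, 107, 107, 111]
284 [148, 149, 149, 149, 150, 150, 151, 151, 152, 151, 150, 140, 108, 63, 55, 55, 55, 56, 55, 63, 77, 67, 39, 36, 48]
288 [90, 90, 91, 97, 124, 147, 148, 148, 148, 146, 136, 110, 96, 91, 67, 55, 53, 54, 54, 53, 54, 55, 53, 42, 28]
```

```bash
python3 - <<'E'
from kin import *
for w in((265.2,95),(266.0,110),(267,125)):
    p=onz("wrist",w,.104);print(p.round(4),proj("scene",p).round(1))
E
```

```text
[ 0.5761 -0.1085  0.104 ] [279.2 152.2]
[ 0.5617 -0.1068  0.104 ] [284.1 150.6]
[ 0.5469 -0.1052  0.104 ] [289.  148.9]
```

With the pan edge as reference (a scene row bias of about 1.3 px), the fork's upper arm top is at z≈0.1155, so its middle is at about 0.100. The pointer should now be at about 0.1015, midway between the arms, after a 36 mm sink. The load is right and the arm is clear, so I'm handing in.

```bash
python3 -c "
from rig import workorder
print(workorder.hand_in())"
```

```text
the job is handed in; nothing more can be done
None
```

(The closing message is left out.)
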